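# Fit the engraving template over the jig's hidden pin and hold it down

### The arm

A 6-joint arm with a two-finger parallel gripper is mounted at the origin on the work surface. World frame = base frame: x ahead of the robot, y to its left, z up, the work surface at z = 0. Lengths are in m, angles in degrees, forces in N, time in s.
With the tool pointing down it reaches from about 0.35 to 0.875 m from the base axis. Payload 4.2 kg.
Tool frame: the origin (TCP) lies midway between the tips of the shut fingers; the grasp point (between the pads) lies 19 mm behind it (r.pinch_z is the distance from the TCP to the grasp point, in m); z points along the fingers, y is the line along which they close (so a half turn about z gives the same grasp; the last joint's range is limited). The gripper opens to 87 mm and grips with 3 to 60 N. Pads are 19 mm wide; open, the fingers measure 117 mm over their backs; the gripper's body (75 mm by 190 mm) begins 51 mm behind the grasp point.
Start: joints at [78.701, 22.042, 0.453, 0, -68.411, -14.817], TCP at [0.275, 0.561, 0.223] pointing down, gripper open.
Joint ranges: [-179.83, 179.83], [-69.29, 118.12], [-61.27, 80.66], [-181.25, 117.63], [-171.15, -9.14], [-177.46, 177.46]. Speed limits (degrees/s): [159.86, 159.86, 180, 180, 180, 180].

### API

Orientations are given as a 3x3 rotation matrix whose columns are the frame's x, y, z axes.
In Python, from station import r, imaging, models gives the robot as it stands. The module is installed in compiled form; this text tells all that it offers.
- The arm moves only by the tool apply_moves, never from a script. Its argument "moves" is a list of rows, each a list of 2 entries, a list of its own where there are three numbers: the shift along the tool's x, y, z in m, then the turn about the tool's z in degrees. A call has 1 to 5 rows; each row shifts and turns the commanded pose from where the row before left it, along the tool's axes as they then stand; what a row does not reach is not made up. A row lasts 1/12 s, in which the tool goes at most 41.7 mm and 7.16 degrees, less where a joint would pass 70% of its speed; a pose out of reach is approached as far as the arm can. A call is refused whole if a number of a shift passes 0.0417 or a number of a turn 7.16, either way. A call with a gripper value outside its range is refused whole. "hand" is the finger opening in m, from 0 to 0.087, set as the call begins (left out, the last holds). The fingers move at their own pace and stop on an object; the grip force is fixed at half the most. Time passes only in rows, so rows that do not move let the fingers close. It gives the time, the measured TCP pose, the force, the opening and the grip force at its end, in the units of the state.
- r.sense(): the state, without advancing time (a new reading comes with each control period).
- imaging.capture(name): name is "scene" or "top" or "wrist"; returns a dict with "frame" (384x512x3 uint8, blue, green, red), "intrinsics" (3x3 intrinsics, pixels), "dist" ([k1, k2, p1, p2, k3] as OpenCV has them; the pictures are not rectified), "eye" and "orientation" of the camera in the world. Camera axes: x right, y down, z forward; pixel columns grow to the right and rows downward; lengths in m; the calibration is good to about 2 mm. A picture is of the moment at which its call begins. There is no depth.
- r.finish_job(): hands the job in; it is judged then, once.
Trained networks look in a picture, given as the dict that the camera call returned (one of the last four; its "shot" number tells which), for a name from the list of things; names that differ only in an ending like _2 or _b are one class to them, and where a whole thing is asked for, a point or a joint stands for the part that bears it (a point fixed in the world has none). Each returns a list of dicts, best first, with "confidence" (0 to 1); they miss things now and then, are a little off and sometimes report something else, mostly with a low value. They report only what shows in the picture. A call takes as long as a camera call. They do not tell look-alikes from the thing itself.
- models.cut_out(picture, target): "region" (384x512 bool, what is visible of it) and "extent" ([left, top, width, height] as shares, 0 to 1, of the picture: columns of its width, rows of its height, round what is visible of it).
- models.place_of(picture, target): "at" ([column, row] as shares, 0 to 1, of the picture: columns of its width, rows of its height: a listed point, or the origin of a listed thing).
The state is a dict: "time_s": time; "joints": joint angles; "joint_velocities": joint speeds; "effort": joint torques, N m; "tcp_pos": TCP position; "ee_rot": TCP orientation; "wrist_force": force on the tool from outside, world axes, zero at the start; "moment": the same for the moment, N m; "gripper_width": opening from 0.0 (shut) to 1.0 (fully open); "gripper_force": force on a finger pad.
Only numpy, scipy, OpenCV 4.12 (cv2) and the standard library are available. Lean on these libraries where they do the work, as an engineer would, in place of code of your own. Each camera call takes 0.05 s, during which the arm holds its last target. There are 200 camera calls.

### The job

Lift the wooden lid off the engraving jig by its knob and set it down flat on the bench, the right way up and clear of the jig. Then take the metal template by its handle, lower it into the jig box and slide it along until it drops over the pin hidden beneath it, and press it fully down against the sprung bed. Finish while still gripping the handle and holding the template fully down; do not drop the lid and leave the mug, the paint jar and the wooden block where they are.

Things in the scene. Friction and masses are not known exactly. Their poses are not given: they have to be found in the camera images.
- jig: Engraving jig: a shallow open wooden box fixed to the bench, 166 x 102 mm outside, 40 mm high, walls 8 mm, inside 150 (x) x 86 (y) mm, holding a sprung bed and an upright steel pin. Origin: centre of its underside; x along its long side, z up. Covered by the lid at first.
- lid: Loose wooden lid, at first on the jig box: 170 (x) x 106 (y) mm board, 6 mm thick, with a 138 x 74 x 5 mm step beneath that drops loosely into the box. Origin: centre of the step's underside (35 mm up on the jig, 0 on the bench); x along its long side, z up. Board top at 11 mm. 180 g.
- lid_knob (a point): Grip point of the lid's knob: a round upright knob 28 mm in diameter and 34 mm high in the middle of the lid, from 11 to 45 mm above the lid's origin. This point is on its axis, 33 mm above the origin.
- template: Template, loose on the bench: 90 (x) x 80 (y) mm aluminium plate, 16 mm thick, with two 62 x 19 mm windows and, in the middle of its underside, a blind round hole, 14 mm across and 13 mm deep, for the pin. Handle on top. Origin: centre of the underside; z up. The same after a half turn. Fits the box only lengthwise, 3 mm room each side, 30 mm each end. 0.15 to 0.31 kg.
- bed (a joint): Travel of the jig's sprung bed in m: 0 up, 0.004 fully down on its stop. The spring pushes back with 6 N at the top and 10 N fully down; it springs back when let go.
- bed_top (a point): Centre of the bed's top face, 22 mm above the jig's underside when up. Through a slot in the bed stands the fixed pin, 10 mm diameter, coned tip (5 mm) 30 mm above the jig's underside. It is on the jig's long centre line (y = 0), anywhere from 18 mm before to 18 mm beyond the middle: different each time, not reported, hidden under the lid, then under the template.
- mug: Bystander: white ceramic cup, 72 mm across, 80 mm high. Origin: centre of its underside.
- paintjar: Bystander: glass paint jar with a white cap, 52 mm across, 60 mm high. Origin: centre of its underside.
- block: Bystander: wooden block 90 x 50 x 30 mm. Origin: centre of its underside.
- template_handle (a point): Grip point of the template's handle: a wooden bar in the middle of the plate, right above the hole, 36 mm along x, 16 mm along y, from 16 to 58 mm above the template's origin; this point is 44 mm above it. Off the pin the template rides on the pin tip, underside 30 mm above the jig's underside; on the pin it drops to 22 mm (bed), pressed fully down it is at 18 mm.
Things that resemble listed ones, but are neither listed nor needed, are in the scene too. Leave any pink or red look-alike of the template alone.

How it is judged (in metres and radians):
On the way, in this order (a step that is already met when the one before it is completed fails the run):
1. the lid is lifted clear of the jig by the gripper (z of lid in the frame of jig above 0.06 m and contact force between the fingers and lid above 0.3 N), for 0.1 s.
2. the lid lies flat on the bench, released, clear of the jig (height (world z) of lid below 0.006 m and angle between lid's own z axis and vertical below 0.1 rad and horizontal distance between lid and jig above 0.11 m and linear speed of lid below 0.02 m/s and contact force between the fingers and lid below 0.1 N and contact force between lid and jig below 0.1 N and contact force between lid and template below 0.1 N), for 0.2 s.
3. the template is inside the jig box, lengthwise, still above the bed (angle between the x axis of template and the x axis of jig, either way round below 0.12 rad and y of template in the frame of jig between -0.008 and 0.008 m and x of template in the frame of jig between -0.036 and 0.036 m and z of template in the frame of jig between 0.025 and 0.036 m), for 0.1 s.
4. the template has dropped over the pin onto the bed (angle between the x axis of template and the x axis of jig, either way round below 0.12 rad and y of template in the frame of jig between -0.008 and 0.008 m and x of template in the frame of jig between -0.036 and 0.036 m and z of template in the frame of jig below 0.0235 m), for 0.05 s.
At the end, for the whole second after the job is handed in: Template over the pin, lengthwise (0.12 rad), level (0.05 rad), still, underside under 19.5 mm above the jig's underside, bed down over 3 of 4 mm, fingers on it with over 1 N; lid flat on the bench, upright, released, at rest, over 110 mm from the jig (centres), touching neither jig nor template (all of step 2 and angle between the x axis of template and the x axis of jig, either way round below 0.12 rad and y of template in the frame of jig between -0.008 and 0.008 m and x of template in the frame of jig between -0.036 and 0.036 m and z of template in the frame of jig below 0.0195 m and angle between template's own z axis and vertical below 0.05 rad and value of joint bed above 0.003 m and contact force between the fingers and template above 1 N and linear speed of template below 0.02 m/s); the arm keeps its last pose, push and grip.
It fails at once if the lid is dropped or thrown (contact force between the fingers and lid below 0.05 N and linear speed of lid above 0.5 m/s).
It fails at once if a bystander (mug, paint jar or block) is moved more than 30 mm (distance of any of mug, paintjar, block from where it was at the start of the episode above 0.03 m).
It also fails if it takes over 67 s, if anything falls off the work surface, if the arm or the gripper's body presses on something with over 40 N, if the wrist force passes 120 N, or if a joint passes its speed limit or range.

## Working session

There is one attempt and no reset: what is moved stays moved. The work goes in short steps, Python scripts to look and compute and a tool call to move; the robot and the scene stay as the last step left them, time stands still between calls to the robot, and variables do not carry over. Pictures are saved under pics/ and viewed, at most 10 in all, crops included, and the job is handed in when it is done.

Besides the shell and the picture viewer there is one more tool, called by a JSON object that holds its "fn" and its "kwargs". apply_moves: Moves the arm, as the interface text tells. Its arguments: {"type":"object","properties":{"moves":{"type":"array"},"hand":{"type":"number"}},"required":["moves"]}

```bash
mkdir -p pics; cat > h.py <<'E'
from station import r, imaging, models
import numpy as np, cv2
def ray(p,uv):
    K=np.array(p["intrinsics"]);d=np.array(p["dist"],float)
    n=cv2.undistortPoints(np.array([[uv]],float),K,d)[0,0]
    return np.array(p["eye"],float), np.array(p["orientation"])@np.array([n[0],n[1],1])
def onz(p,uv,z):
    e,v=ray(p,uv); return e+v*(z-e[2])/v[2]
def proj(p,X):
    R=np.array(p["orientation"]);X=np.atleast_2d(X)
    c=(X-np.array(p["eye"]))@R
    return cv2.projectPoints(c,np.zeros(3),np.zeros(3),np.array(p["intrinsics"]),np.array(p["dist"],float))[0][:,0]
def at(o): return (o["at"][0]*512,o["at"][1]*384)
E
python3 - <<'E'
from h import *
s=r.sense();print(s["time_s"],s["tcp_pos"],np.round(s["ee_rot"],3).tolist(),s["gripper_width"])
ims=[]
Z=dict(jig=0,lid=.035,lid_knob=.068,template=0,template_handle=.044,mug=0,paintjar=0,block=0)
for c in("scene","top"):
    p=imaging.capture(c);ims.append(p["frame"])
    print(c,np.round(p["eye"],3))
    for n,z in Z.items():
        for o in models.place_of(p,n)[:4]:
            print(n,round(o["confidence"],2),np.round(at(o)),np.round(onz(p,at(o),z),3))
cv2.imwrite("pics/a.png",cv2.resize(np.vstack(ims),None,fx=.78,fy=.78)); cv2.imwrite("pics/top.png",cv2.resize(ims[1],(800,600),interpolation=cv2.INTER_CUBIC))
cv2.imwrite("pics/scene.png",cv2.resize(ims[0],(800,600)))
E
```

```text
0.0 [0.2748381  0.56065306 0.22146979] [[0.898, -0.44, -0.001], [-0.44, -0.898, -0.002], [0.0, 0.002, -1.0]] 1.0002216136528108
scene [1.187 0.56  1.112]
jig 0.73 [280. 212.] [0.529 0.008 0.   ]
lid 0.88 [282. 204.] [0.521 0.009 0.035]
lid 0.45 [227. 147.] [ 0.474 -0.315  0.035]
lid 0.27 [279. 213.] [0.554 0.026 0.035]
lid_knob 0.89 [283. 197.] [0.517 0.006 0.068]
template 0.94 [262. 161.] [ 0.405 -0.2    0.   ]
template 0.86 [230. 145.] [ 0.433 -0.348  0.   ]
template_handle 0.95 [228. 136.] [ 0.437 -0.351  0.044]
template_handle 0.75 [264. 147.] [ 0.38  -0.216  0.044]
template_handle 0.6 [204. 118.] [ 0.439 -0.495  0.044]
template_handle 0.25 [171. 222.] [ 0.832 -0.176  0.044]
mug 0.91 [375. 276.] [0.497 0.374 0.   ]
mug 0.25 [261. 281.] [0.754 0.148 0.   ]
paintjar 0.87 [263. 281.] [ 0.748  0.151 -0.   ]
block 0.87 [174. 223.] [ 0.811 -0.198  0.   ]
top [ 0.466 -0.069  1.244]
lid 0.74 [236. 216.] [0.527 0.019 0.035]
lid_knob 0.78 [235. 216.] [0.528 0.02  0.068]
template 0.93 [298. 254.] [ 0.398 -0.201  0.   ]
template 0.83 [380. 245.] [ 0.432 -0.493  0.   ]
template 0.68 [336. 239.] [ 0.451 -0.337  0.   ]
template_handle 0.81 [341. 244.] [ 0.433 -0.343  0.044]
template_handle 0.8 [386. 247.] [ 0.425 -0.501  0.044]
template_handle 0.69 [300. 249.] [ 0.416 -0.202  0.044]
mug 0.88 [136. 225.] [0.494 0.382 0.   ]
paintjar 0.55 [204. 152.] [0.764 0.142 0.   ]
block 0.56 [300. 138.] [ 0.818 -0.211  0.   ]
```

View pics/top.png

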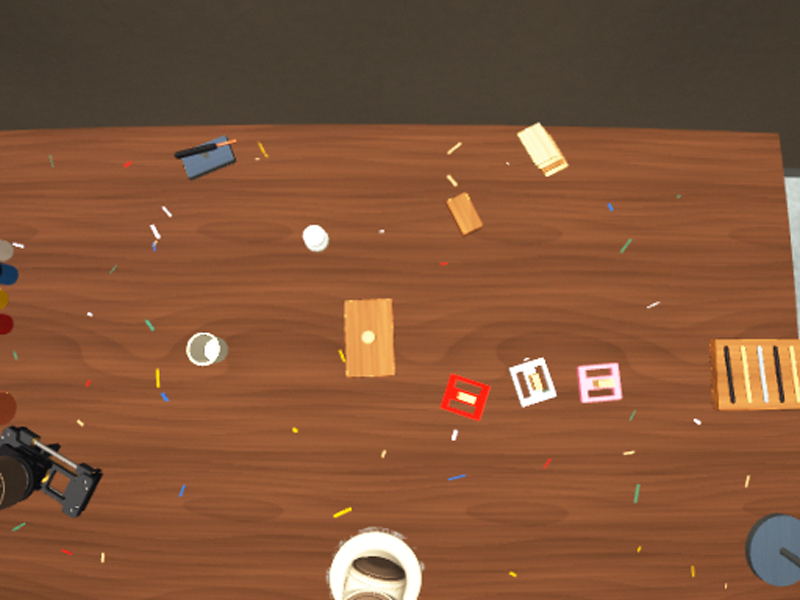

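View pics/scene.png

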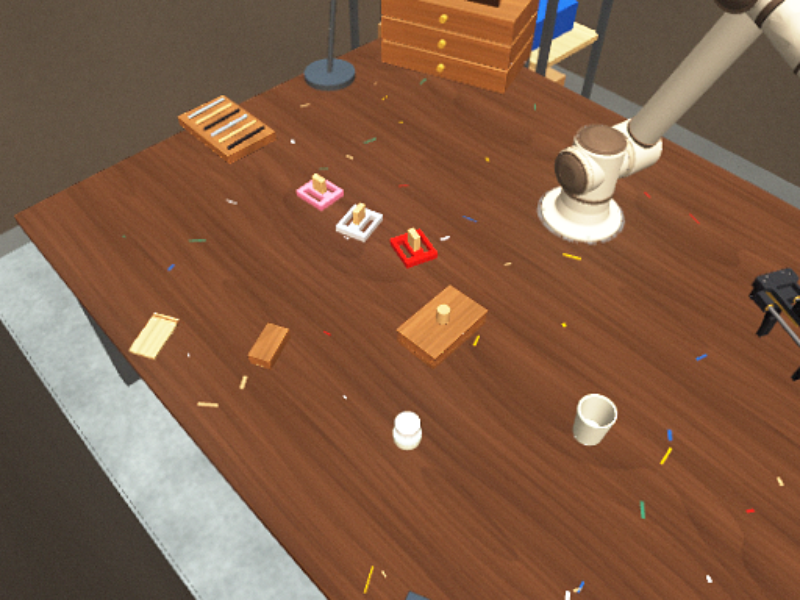

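Three things could be taken for the template. Positions are in the 800x600 top view: red (465,397), bare white/aluminium (533,382) and pink (600,383). I choose the aluminium one at (533,382). The lid with its knob is at (368,338); the pale board at (542,150) has no knob, so it isn't the lid.

```bash
python3 - <<'E'
from h import *
crops=[]
def rect(p,reg,z):
    ys,xs=np.nonzero(reg); pts=np.array([onz(p,(x,y),z)[:2] for x,y in zip(xs,ys)],np.float32)
    b=cv2.minAreaRect(pts*1000); return np.round(b[0],1),np.round(b[1],1),round(b[2],1),len(xs)
for c in("top","scene"):
    p=imaging.capture(c);f=p["frame"]
    for n,z in (("lid",.046),("template",.016)):
        for o in models.cut_out(p,n)[:4]:
            e=np.array(o["extent"])*[512,384,512,384]; print(c,n,round(o["confidence"],2),np.round(e),rect(p,o["region"],z))
    u=proj(p,[[.437,-.345,.016]])[0].astype(int)
    crops.append(cv2.resize(f[u[1]-30:u[1]+30,u[0]-40:u[0]+40],(480,360),interpolation=cv2.INTER_CUBIC))
    if c=="top":
        print("aluminium px mean",f[u[1]-12:u[1]+12,u[0]-12:u[0]+12].reshape(-1,3).max(0))
cv2.imwrite("pics/b.png",cv2.resize(np.hstack(crops),(800,300)))
E
```

```text
top lid 0.93 [220. 192.  33.  49.] (array([528.6,  18.4]), array([170.5, 109.5]), 2.8, 1533)
top template 0.97 [325. 231.  33.  27.] (array([ 432.4, -346.9]), array([91. , 89.7]), 18.1, 569)
top template 0.8 [369. 233.  28.  24.] (array([ 432.7, -498.1]), array([77.9, 95.9]), 3.7, 411)
top template 0.71 [284. 240.  32.  28.] (array([ 398. , -194.5]), array([93.4, 78.9]), 71.2, 397)
aluminium px mean [255 255 255]
scene lid 0.64 [254. 184.  55.  45.] (array([525.5,  18.4]), array([170.2, 113.5]), 2.9, 1338)
scene template 0.87 [248. 148.  34.  23.] (array([ 399.5, -198.4]), array([115.2,  89.9]), 71.8, 469)
scene template 0.73 [214. 132.  28.  22.] (array([ 432.3, -347.7]), array([121.2,  92. ]), 18.8, 480)
scene template 0.59 [189. 114.  27.  17.] (array([ 433.8, -502.5]), array([ 88.5, 112.6]), 4.0, 378)
```

View pics/b.png

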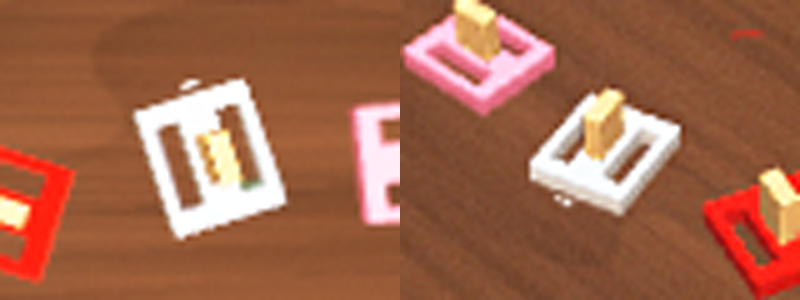

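The crop confirms it: a bare aluminium plate with a wooden handle along its own x axis, turned about 18° from world x. Moving toward the lid now.

{"fn": "apply_moves", "kwargs": {"moves": [[[0.029, 0.025, 0], -5.8], [[0.026, 0.028, 0], -5.8], [[0.023, 0.031, 0], -5.8], [[0.02, 0.033, 0], -5.8], [[0.017, 0.034, 0], -5.8]], "hand": 0.087}}

```text
time_s: 1.62
tcp_pos: [0.3495, 0.3827, 0.2227]
ee_rot: [[0.998, 0.056, 0.0], [0.056, -0.998, 0.0], [0.0, -0.0, -1.0]]
wrist_force: [0.5, -0.0, -0.5]
gripper_width: 0.997
gripper_force: 0.0
```

{"fn": "apply_moves", "kwargs": {"moves": [[[0.012, 0.038, 0], 0], [[0.012, 0.038, 0], 0], [[0.012, 0.038, 0], 0], [[0.012, 0.038, 0], 0], [[0.012, 0.038, 0], 0]]}}

```text
time_s: 2.03
tcp_pos: [0.419, 0.1959, 0.223]
ee_rot: [[0.999, 0.051, 0.001], [0.051, -0.999, 0.001], [0.001, -0.001, -1.0]]
wrist_force: [0.9, 0.2, 0.7]
gripper_width: 0.996
gripper_force: 0.0
```

{"fn": "apply_moves", "kwargs": {"moves": [[[0.019, 0.035, 0], 0], [[0.019, 0.035, 0], 0], [[0.019, 0.035, 0], 0], [[0.019, 0.035, 0.01], 0], [[0.019, 0.033, 0.01], 0]]}}

```text
time_s: 2.45
tcp_pos: [0.5236, 0.0278, 0.2033]
ee_rot: [[0.999, 0.05, 0.003], [0.05, -0.999, 0.001], [0.003, -0.001, -1.0]]
wrist_force: [0.6, 1.4, 0.6]
gripper_width: 1.001
gripper_force: 0.0
```

```bash
cat >> h.py <<'E'
def look(names,cams=("wrist",),save=None):
    s=r.sense();R=np.array(s["ee_rot"]);t=np.array(s["tcp_pos"])
    print("t",round(s["time_s"],2),"tcp",np.round(t,4),"yaw",round(np.degrees(np.arctan2(R[1,0],R[0,0])),2))
    for c in cams:
        p=imaging.capture(c)
        for n,z in names.items():
            for o in models.place_of(p,n)[:2]:
                X=onz(p,at(o),z);print(c,n,round(o["confidence"],2),np.round(at(o)),X.round(4),"tool",((X-t)@R).round(4))
            for o in models.cut_out(p,n)[:1]:
                e=np.array(o["extent"])*[512,384,512,384];print("  ext",e.round())
        if save:cv2.imwrite(f"pics/{save}_{c}.png",p["frame"])
E
python3 -c "
from h import *
look(dict(lid_knob=.068,lid=.035),('wrist','top'),'c')"
```

```text
t 2.45 tcp [0.5236 0.0278 0.2033] yaw 2.88
wrist lid_knob 0.79 [258. 180.] [0.5294 0.0207 0.068 ] tool [0.0051 0.0075 0.1353]
  ext [215.  98.  94. 149.]
wrist lid 0.94 [260. 175.] [0.5279 0.0176 0.035 ] tool [0.0034 0.0106 0.1683]
  ext [214. 100.  95. 146.]
top lid_knob 0.84 [233. 217.] [0.5234 0.0254 0.068 ] tool [-0.0007  0.0025  0.1353]
top lid 0.96 [236. 215.] [0.5303 0.0188 0.035 ] tool [0.0058 0.0094 0.1683]
  ext [221. 192.  33.  52.]
```

View pics/c_wrist.png

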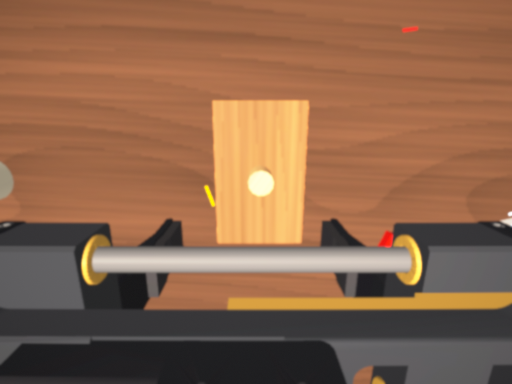

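The wrist view shows the lid with its knob at (260,183), in line with the jaws. Going down.

{"fn": "apply_moves", "kwargs": {"moves": [[[0, 0, 0.03], 0], [[0, 0, 0.03], 0], [[0, 0, 0.03], 0], [[0, 0, 0.0], 0], [[0, 0, 0.0], 0]]}}

```text
time_s: 3.37
tcp_pos: [0.5217, 0.03, 0.1121]
ee_rot: [[0.999, 0.052, -0.002], [0.052, -0.999, -0.001], [-0.003, 0.001, -1.0]]
wrist_force: [1.4, -0.1, 0.9]
gripper_width: 0.996
gripper_force: 0.0
```

```bash
python3 -c "
from h import *
look(dict(lid_knob=.068,lid=.035),('wrist',),'d')
p=imaging.capture('wrist');
for o in models.cut_out(p,'lid')[:1]:
    ys,xs=np.nonzero(o['region']);b=cv2.minAreaRect(np.array([onz(p,(x,y),.046)[:2]*1000 for x,y in zip(xs,ys)],np.float32));print(b)
"
```

```text
t 3.37 tcp [0.5217 0.03   0.1121] yaw 2.98
wrist lid_knob 0.92 [267. 202.] [0.5297 0.0179 0.068 ] tool [0.0075 0.0125 0.0441]
  ext [201.  91. 136. 194.]
wrist lid 0.93 [264. 191.] [0.5297 0.0194 0.035 ] tool [0.0076 0.0109 0.0771]
  ext [198.  91. 139. 192.]
((528.2742309570312, 18.32815170288086), (169.38259887695312, 106.29399108886719), 2.9333713054656982)
```

{"fn": "apply_moves", "kwargs": {"moves": [[[0.0065, 0.0115, 0.006], 0], [[0, 0, 0.018], 0], [[0, 0, 0.018], 0], [[0, 0, 0.018], 0], [[0, 0, 0], 0]]}}

```text
time_s: 4.13
tcp_pos: [0.5272, 0.0178, 0.05]
ee_rot: [[0.999, 0.049, -0.006], [0.049, -0.999, -0.001], [-0.006, 0.001, -1.0]]
wrist_force: [0.1, -0.4, 0.4]
gripper_width: 0.999
gripper_force: 0.0
```

{"fn": "apply_moves", "kwargs": {"moves": [[[0, 0, 0], 0], [[0, 0, 0], 0], [[0, 0, 0], 0], [[0, 0, 0], 0], [[0, 0, 0], 0]], "hand": 0.0}}

```text
time_s: 4.55
tcp_pos: [0.53, 0.0188, 0.0535]
ee_rot: [[0.999, 0.05, 0.002], [0.05, -0.999, 0.001], [0.002, -0.0, -1.0]]
wrist_force: [0.2, -0.1, -0.0]
gripper_width: 0.704
gripper_force: 0.0
```

{"fn": "apply_moves", "kwargs": {"moves": [[[0, 0, 0], 0], [[0, 0, 0], 0]]}}

```text
time_s: 4.72
tcp_pos: [0.5296, 0.0186, 0.0529]
ee_rot: [[0.999, 0.05, 0.001], [0.05, -0.999, 0.0], [0.001, -0.0, -1.0]]
wrist_force: [-0.6, -0.3, -0.4]
gripper_width: 0.554
gripper_force: 0.0
```

{"fn": "apply_moves", "kwargs": {"moves": [[[0, 0, 0], 0], [[0, 0, 0], 0], [[0, 0, 0], 0], [[0, 0, 0], 0], [[0, 0, 0], 0]]}}

```text
time_s: 5.13
tcp_pos: [0.5294, 0.0185, 0.0526]
ee_rot: [[0.999, 0.05, -0.0], [0.05, -0.999, -0.0], [-0.0, 0.0, -1.0]]
wrist_force: [-0.9, -0.2, 0.2]
gripper_width: 0.312
gripper_force: 30.0
```

{"fn": "apply_moves", "kwargs": {"moves": [[[0, 0, 0], 0], [[0, 0, 0], 0], [[0, 0, 0], 0], [[0, 0, 0], 0], [[0, 0, 0], 0]]}}

```text
time_s: 5.55
tcp_pos: [0.5294, 0.0185, 0.0525]
ee_rot: [[0.999, 0.05, -0.0], [0.05, -0.999, -0.0], [-0.0, 0.0, -1.0]]
wrist_force: [-0.6, -0.4, 0.6]
gripper_width: 0.311
gripper_force: 30.0
```

{"fn": "apply_moves", "kwargs": {"moves": [[[0, 0, -0.01], 0], [[0, 0, -0.015], 0], [[0, 0, -0.02], 0], [[0, 0, -0.015], 0], [[0, 0, -0.01], 0]]}}

```text
time_s: 5.97
tcp_pos: [0.53, 0.0187, 0.1246]
ee_rot: [[0.999, 0.05, 0.002], [0.05, -0.999, 0.001], [0.002, -0.001, -1.0]]
wrist_force: [0.6, 0.0, -1.5]
gripper_width: 0.312
gripper_force: 30.0
```

```bash
python3 - <<'E'
from h import *
p=imaging.capture('top');q=imaging.capture('wrist')
f=p['frame'];u=proj(p,[[.529,.018,.03]])[0].astype(int)
a=cv2.resize(f[u[1]-60:u[1]+60,u[0]-80:u[0]+80],(800,600),interpolation=cv2.INTER_CUBIC)
print(r.sense()['wrist_force'],r.sense()['gripper_width'])
cv2.imwrite('pics/e.png',np.hstack([cv2.resize(a,(400,300)),cv2.resize(q['frame'],(400,300))]))
E
```

```text
[ 1.20280098 -0.12380063 -1.46484977] 0.3127083460995044
```

View pics/e.png

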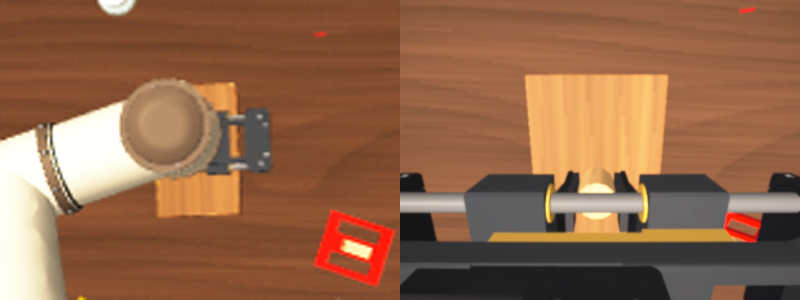

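The lid is held level on the knob; in the wrist view the knob sits between the jaws. Carrying it to +y and lowering it.

{"fn": "apply_moves", "kwargs": {"moves": [[[0, -0.02, 0], 0], [[0, -0.036, 0], 0], [[0, -0.04, 0], 0], [[0, -0.04, 0], 0], [[0, -0.036, 0], 0]]}}

```text
time_s: 6.48
tcp_pos: [0.5197, 0.1919, 0.1214]
ee_rot: [[0.999, 0.05, -0.002], [0.05, -0.999, -0.001], [-0.002, 0.001, -1.0]]
wrist_force: [0.0, 0.1, -1.6]
gripper_width: 0.312
gripper_force: 30.0
```

{"fn": "apply_moves", "kwargs": {"moves": [[[0, 0, 0.01], 0], [[0, 0, 0.02], 0], [[0, 0, 0.02], 0], [[0, 0, 0.02], 0], [[0, 0, 0.01], 0]]}}

```text
time_s: 6.9
tcp_pos: [0.5185, 0.1891, 0.0391]
ee_rot: [[0.999, 0.05, -0.006], [0.05, -0.999, -0.003], [-0.006, 0.003, -1.0]]
wrist_force: [-1.1, -0.3, -2.9]
gripper_width: 0.313
gripper_force: 30.0
```

{"fn": "apply_moves", "kwargs": {"moves": [[[0, 0, 0.008], 0], [[0, 0, 0.006], 0], [[0, 0, 0.003], 0], [[0, 0, 0], 0], [[0, 0, 0], 0]]}}

```text
time_s: 7.32
tcp_pos: [0.5213, 0.1905, 0.0262]
ee_rot: [[0.999, 0.05, 0.001], [0.05, -0.999, 0.001], [0.001, -0.001, -1.0]]
wrist_force: [0.2, -0.3, -1.5]
gripper_width: 0.315
gripper_force: 30.0
```

{"fn": "apply_moves", "kwargs": {"moves": [[[0, 0, 0.003], 0], [[0, 0, 0.003], 0], [[0, 0, 0.002], 0], [[0, 0, 0.001], 0], [[0, 0, 0], 0]]}}

```text
time_s: 7.73
tcp_pos: [0.5209, 0.1904, 0.0175]
ee_rot: [[0.999, 0.051, 0.0], [0.051, -0.999, -0.0], [0.0, 0.0, -1.0]]
wrist_force: [-1.6, -0.6, 3.6]
gripper_width: 0.313
gripper_force: 30.0
```

{"fn": "apply_moves", "kwargs": {"moves": [[[0, 0, 0], 0], [[0, 0, 0], 0], [[0, 0, 0], 0]]}}

```text
time_s: 7.98
tcp_pos: [0.5208, 0.1904, 0.0175]
ee_rot: [[0.999, 0.051, 0.0], [0.051, -0.999, 0.0], [0.0, -0.0, -1.0]]
wrist_force: [-2.0, 0.6, 5.7]
gripper_width: 0.311
gripper_force: 30.0
```

Down and in contact with the bench. Opening, then up.

{"fn": "apply_moves", "kwargs": {"moves": [[[0, 0, 0], 0], [[0, 0, 0], 0], [[0, 0, 0], 0], [[0, 0, 0], 0], [[0, 0, 0], 0]], "hand": 0.06}}

```text
time_s: 8.4
tcp_pos: [0.5208, 0.1903, 0.0164]
ee_rot: [[0.999, 0.05, 0.0], [0.05, -0.999, -0.0], [0.0, 0.0, -1.0]]
wrist_force: [0.2, 0.4, 0.7]
gripper_width: 0.605
gripper_force: 0.0
```

{"fn": "apply_moves", "kwargs": {"moves": [[[0, 0, 0], 0], [[0, 0, -0.02], 0], [[0, 0, -0.04], 0], [[0, 0, -0.04], 0], [[0, 0, -0.04], 0]]}}

```text
time_s: 8.82
tcp_pos: [0.5204, 0.19, 0.1578]
ee_rot: [[0.999, 0.05, -0.001], [0.05, -0.999, -0.001], [-0.001, 0.001, -1.0]]
wrist_force: [0.5, 0.3, -0.2]
gripper_width: 0.688
gripper_force: 0.0
```

{"fn": "apply_moves", "kwargs": {"moves": [[[0, 0.02, -0.03], 0], [[0, 0.041, 0], 0], [[0, 0.041, 0], 0], [[0, 0.041, 0], 0], [[0, 0.03, 0], 0]]}}

```text
time_s: 9.23
tcp_pos: [0.5289, 0.0152, 0.1869]
ee_rot: [[0.999, 0.05, 0.0], [0.05, -0.999, 0.0], [0.0, -0.0, -1.0]]
wrist_force: [1.1, -0.4, -0.2]
gripper_width: 0.689
gripper_force: 0.0
```

```bash
python3 - <<'E'
from h import *
look(dict(lid=0,jig=0,bed_top=.022),("wrist",),"f")
p=imaging.capture("scene");print([ (round(o['confidence'],2),onz(p,at(o),0).round(3)) for o in models.place_of(p,'lid')])
a=cv2.resize(p["frame"],(400,300));q=cv2.imread("pics/f_wrist.png")
cv2.imwrite("pics/g.png",np.hstack([a,cv2.resize(q,(400,300))]))
E
```

```text
t 9.23 tcp [0.5289 0.0152 0.1869] yaw 2.84
wrist lid 0.64 [112. 177.] [0.5165 0.1936 0.    ] tool [-0.0036 -0.1788  0.1869]
  ext [ 54. 106. 106. 133.]
wrist jig 0.92 [248. 180.] [0.5214 0.0194 0.    ] tool [-0.0073 -0.0046  0.1869]
wrist jig 0.73 [101. 179.] [0.5137 0.2085 0.    ] tool [-0.0057 -0.1938  0.1869]
  ext [205. 107.  95. 142.]
wrist bed_top 0.7 [247. 181.] [0.5257 0.0209 0.022 ] tool [-0.003  -0.0059  0.1649]
  ext [212. 118.  76. 120.]
[(0.56, array([0.514, 0.175, 0.   ]))]
```

View pics/g.png

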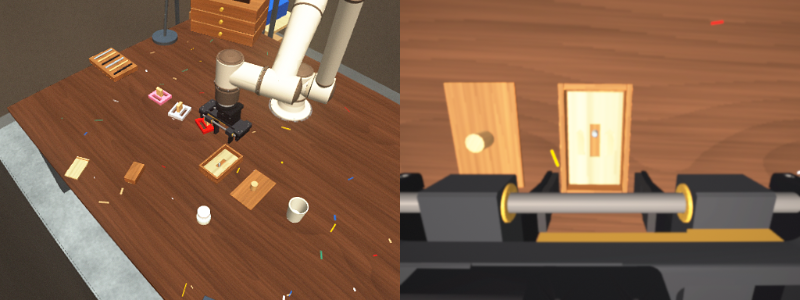

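The lid lies flat beside the jig. The pin now shows in its slot at about (251,170) of the wrist frame. Measuring the jig and pin.

```bash
python3 - <<'E'
from h import *
p=imaging.capture("wrist");f=p["frame"]
for n,z in(("jig",.04),("bed_top",.022)):
    o=models.cut_out(p,n)[0];ys,xs=np.nonzero(o['region'])
    b=cv2.minAreaRect(np.array([onz(p,(x,y),z)[:2]*1000 for x,y in zip(xs,ys)],np.float32));print(n,np.round(b[0],1),np.round(b[1],1),round(b[2],2))
o=onz(p,(251,170),.03);print(o)
a=f[80:260,190:315];cv2.imwrite("pics/h.png",cv2.resize(a,None,fx=3.2,fy=3.2,interpolation=cv2.INTER_CUBIC))
E
```

```text
jig [529.8  18.2] [160.8 103.9] 2.81Traceback (most recent call last):
  File "<stdin>", line 4, in <module>
IndexError: list index out of range
```

```bash
python3 - <<'E'
from h import *
p=imaging.capture("wrist");f=p["frame"]
a=f[80:260,190:315];cv2.imwrite("pics/h.png",cv2.resize(a,None,fx=3.2,fy=3.2,interpolation=cv2.INTER_CUBIC))
for v in (168,170,172,174): print(v,onz(p,(249,v),.030).round(4))
c=[.5285,.0185];t=np.radians(2.85);ex=np.array([np.cos(t),np.sin(t)])
print(proj(p,[[*(np.array(c)+k*ex),.03] for k in(-.018,0,.018)]).round(1))
E
```

```text
168 [0.5435 0.0219 0.03  ]
170 [0.5411 0.0218 0.03  ]
172 [0.5387 0.0217 0.03  ]
174 [0.5364 0.0216 0.03  ]
[[251.2 195.4]
 [251.3 180.7]
 [251.3 165.5]]
```

View pics/h.png

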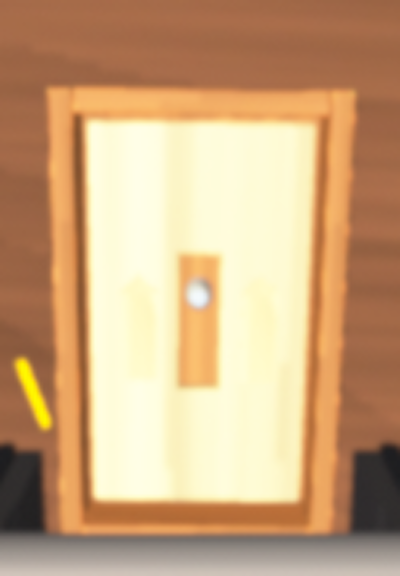

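The pin is at about wrist pixel (252,172), jig x ≈ +10 mm. Now to the template, opening the hand on the way.

{"fn": "apply_moves", "kwargs": {"moves": [[[-0.012, 0.039, 0], 0], [[-0.012, 0.039, 0], 0], [[-0.012, 0.039, 0], 0], [[-0.012, 0.039, 0], 0], [[-0.012, 0.039, 0], 0]], "hand": 0.06}}

```text
time_s: 10.3
tcp_pos: [0.4788, -0.1815, 0.1868]
ee_rot: [[0.999, 0.052, 0.001], [0.052, -0.999, -0.0], [0.001, 0.0, -1.0]]
wrist_force: [0.9, 0.0, 0.1]
gripper_width: 0.689
gripper_force: 0.0
```

{"fn": "apply_moves", "kwargs": {"moves": [[[-0.012, 0.036, 0], 0], [[-0.012, 0.036, 0], 0], [[-0.012, 0.036, 0], -5.1], [[-0.009, 0.036, 0.01], -5.2], [[0, 0.01, 0], -5.2]]}}

```text
time_s: 10.72
tcp_pos: [0.4453, -0.3399, 0.1751]
ee_rot: [[0.949, 0.316, -0.002], [0.316, -0.949, 0.001], [-0.002, -0.001, -1.0]]
wrist_force: [-0.1, 0.9, 0.0]
gripper_width: 0.692
gripper_force: 0.0
```

```bash
cat > t.py <<'E'
from h import *
look(dict(template=0,template_handle=.044),("wrist",),"t")
p=imaging.capture("wrist")
for o in models.cut_out(p,"template")[:2]:
    ys,xs=np.nonzero(o['region'])
    b=cv2.minAreaRect(np.array([onz(p,(x,y),.016)[:2]*1000 for x,y in zip(xs,ys)],np.float32));print(np.round(b[0],1),np.round(b[1],1),round(b[2],2),p['frame'][o['region']].mean(0))
E
python3 t.py
```

```text
t 10.72 tcp [ 0.4453 -0.3399  0.1751] yaw 18.4
wrist template 0.75 [255. 189.] [ 0.432  -0.3493  0.    ] tool [-0.0153  0.0049  0.1751]
wrist template 0.65 [368. 226.] [ 0.4308 -0.505   0.    ] tool [-0.0655  0.1523  0.175 ]
  ext [327. 193.  93.  54.]
wrist template_handle 0.66 [109. 182.] [ 0.3995 -0.1921  0.044 ] tool [ 0.0033 -0.1545  0.1313]
wrist template_handle 0.64 [255. 198.] [ 0.4325 -0.3479  0.044 ] tool [-0.0144  0.0037  0.1311]
  ext [330. 186.  86.  60.]
[ 400.5 -196.6] [92.8 87.5] 72.12 [ 43.67958711  74.74067832 244.03855066]
[ 435.1 -348.6] [93.3 82.6] 18.35 [245.97130363 251.28559716 253.01967751]
```

View pics/t_wrist.png

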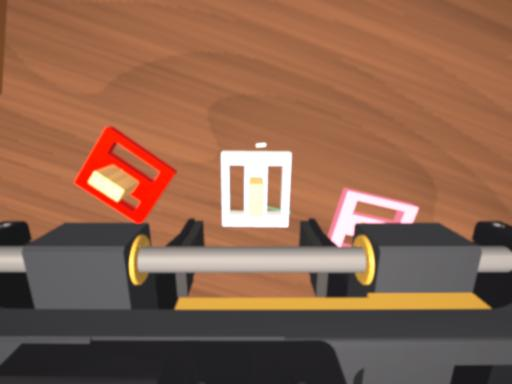

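The aluminium template is straight ahead and aligned with the jaws: plate centre (256,189), handle top (256,182).

{"fn": "apply_moves", "kwargs": {"moves": [[[-0.014, 0.004, 0.015], 0], [[0, 0, 0.03], 0], [[0, 0, 0.03], 0], [[0, 0, 0.01], 0], [[0, 0, 0], 0]]}}

```text
time_s: 11.48
tcp_pos: [0.4337, -0.3432, 0.0892]
ee_rot: [[0.949, 0.316, -0.005], [0.316, -0.949, 0.003], [-0.004, -0.004, -1.0]]
wrist_force: [-0.1, 0.5, 1.1]
gripper_width: 0.689
gripper_force: 0.0
```

```bash
python3 t.py
```

```text
t 11.48 tcp [ 0.4337 -0.3432  0.0892] yaw 18.43
wrist template 0.95 [258. 194.] [ 0.4363 -0.3482  0.    ] tool [0.0013 0.006  0.0892]
wrist template 0.63 [ 89. 181.] [ 0.3989 -0.1943  0.    ] tool [ 0.0144 -0.1519  0.0898]
  ext [213. 149.  92.  97.]
wrist template_handle 0.93 [ 56. 196.] [ 0.3966 -0.1938  0.044 ] tool [ 0.0122 -0.1533  0.0458]
wrist template_handle 0.87 [257. 209.] [ 0.4363 -0.3469  0.044 ] tool [0.0015 0.0046 0.0452]
  ext [210. 147.  96. 103.]
[ 435.8 -348.1] [89.  80.6] 17.86 [243.92676103 251.23880843 253.0684661 ]
[ 468.  -495.6] [19.  98.6] 9.68 [221.71       207.3125     251.68416667]
```

{"fn": "apply_moves", "kwargs": {"moves": [[[0, 0.005, 0.005], 0], [[0, 0, 0.02], 0], [[0, 0, 0.02], 0], [[0, 0, 0.016], 0], [[0, 0, 0.004], 0]]}}

```text
time_s: 12.25
tcp_pos: [0.4351, -0.349, 0.024]
ee_rot: [[0.949, 0.314, -0.004], [0.314, -0.949, 0.002], [-0.003, -0.003, -1.0]]
wrist_force: [-0.9, -0.3, 0.1]
gripper_width: 0.686
gripper_force: 0.0
```

{"fn": "apply_moves", "kwargs": {"moves": [[[0, 0, 0], 0], [[0, 0, 0], 0], [[0, 0, 0], 0], [[0, 0, 0], 0], [[0, 0, 0], 0]], "hand": 0.0}}

```text
time_s: 12.67
tcp_pos: [0.4374, -0.3498, 0.0275]
ee_rot: [[0.949, 0.316, 0.002], [0.316, -0.949, -0.001], [0.002, 0.001, -1.0]]
wrist_force: [0.5, -0.6, -0.2]
gripper_width: 0.398
gripper_force: 0.0
```

{"fn": "apply_moves", "kwargs": {"moves": [[[0, 0, 0], 0], [[0, 0, 0], 0], [[0, 0, 0], 0], [[0, 0, 0], 0], [[0, 0, 0], 0]]}}

```text
time_s: 13.08
tcp_pos: [0.4366, -0.3494, 0.0268]
ee_rot: [[0.949, 0.315, -0.0], [0.315, -0.949, 0.0], [-0.0, -0.0, -1.0]]
wrist_force: [-0.8, 1.4, 4.3]
gripper_width: 0.182
gripper_force: 30.0
```

{"fn": "apply_moves", "kwargs": {"moves": [[[0, 0, 0], 0], [[0, 0, 0], 0], [[0, 0, 0], 0], [[0, 0, 0], 0], [[0, 0, 0], 0]]}}

```text
time_s: 13.5
tcp_pos: [0.4367, -0.3493, 0.0268]
ee_rot: [[0.949, 0.316, -0.0], [0.316, -0.949, 0.0], [-0.0, -0.0, -1.0]]
wrist_force: [-1.2, 2.8, 5.7]
gripper_width: 0.182
gripper_force: 30.0
```

{"fn": "apply_moves", "kwargs": {"moves": [[[0, 0, -0.01], 0], [[0, 0, -0.02], 0], [[0, 0, -0.03], 0], [[0, 0, -0.03], 0], [[0, 0, -0.01], 0]]}}

```text
time_s: 13.92
tcp_pos: [0.4392, -0.3511, 0.1312]
ee_rot: [[0.949, 0.316, 0.007], [0.316, -0.949, -0.005], [0.005, 0.007, -1.0]]
wrist_force: [1.1, -0.3, -0.9]
gripper_width: 0.177
gripper_force: 30.0
```

{"fn": "apply_moves", "kwargs": {"moves": [[[0.02, -0.032, 0], 5.15], [[0.0167, -0.034, 0], 5.15], [[0.0137, -0.0355, 0], 5.15], [[0.01, -0.036, 0], 0], [[0.01, -0.036, 0], 0]]}}

```text
time_s: 14.33
tcp_pos: [0.4788, -0.1644, 0.1261]
ee_rot: [[0.999, 0.05, -0.0], [0.05, -0.999, 0.0], [-0.0, -0.0, -1.0]]
wrist_force: [0.7, 0.5, -1.8]
gripper_width: 0.181
gripper_force: 30.0
```

{"fn": "apply_moves", "kwargs": {"moves": [[[0.01, -0.036, 0], 0], [[0.01, -0.036, 0], 0], [[0.01, -0.036, 0], 0], [[0.01, -0.036, 0], 0], [[0.01, -0.02, 0], 0]]}}

```text
time_s: 14.75
tcp_pos: [0.5205, 0.0035, 0.1262]
ee_rot: [[0.999, 0.054, 0.0], [0.054, -0.999, 0.001], [0.0, -0.001, -1.0]]
wrist_force: [0.6, -0.3, -1.4]
gripper_width: 0.182
gripper_force: 30.0
```

{"fn": "apply_moves", "kwargs": {"moves": [[[0, 0, 0], 0], [[0, 0, 0], 0], [[0, 0, 0], 0], [[0, 0, 0], 0]]}}

```text
time_s: 15.08
tcp_pos: [0.5199, -0.0005, 0.1261]
ee_rot: [[0.999, 0.05, -0.001], [0.05, -0.999, -0.0], [-0.001, 0.0, -1.0]]
wrist_force: [0.2, 0.0, -1.4]
gripper_width: 0.182
gripper_force: 30.0
```

```bash
python3 - <<'E'
from h import *
s=r.sense();z=s["tcp_pos"][2]-.0268
look(dict(template=z,template_handle=z+.044,jig=0),("wrist",),"u")
p=imaging.capture("wrist")
for n,h in(("template",z+.016),("jig",.04)):
  for o in models.cut_out(p,n)[:1]:
    ys,xs=np.nonzero(o['region'])
    b=cv2.minAreaRect(np.array([onz(p,(x,y),h)[:2]*1000 for x,y in zip(xs,ys)],np.float32));print(n,np.round(b[0],1),np.round(b[1],1),round(b[2],2))
E
```

```text
t 15.08 tcp [ 5.199e-01 -5.000e-04  1.261e-01] yaw 2.86
wrist template 0.83 [250. 224.] [5.161e-01 1.000e-04 9.930e-02] tool [-0.0037 -0.0008  0.0268]
wrist template 0.73 [409. 293.] [ 0.4643 -0.1274  0.0993] tool [-0.0618  0.124   0.0269]
  ext [191. 162. 124. 130.]
wrist template_handle 0.98 [251. 251.] [ 0.5173 -0.0007  0.1433] tool [-0.0026  0.0001 -0.0172]
wrist template_handle 0.82 [431. 319.] [ 0.4757 -0.1151  0.1433] tool [-0.0498  0.1122 -0.0171]
  ext [393. 271.  67.  41.]
wrist jig 0.93 [236. 180.] [0.5257 0.0164 0.    ] tool [ 0.0068 -0.0166  0.1261]
  ext [172.  96. 121. 142.]
template [ 478.1 -129. ] [29.9 47.1] 2.69
jig [544.3  18.9] [132.  103.2] 2.23
```

View pics/u_wrist.png

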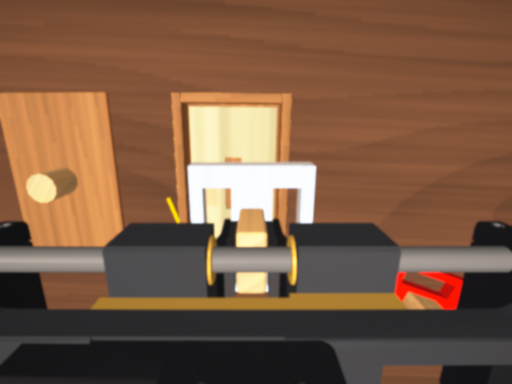

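The template is held level, its front edge at pixel row 163 (columns 189–315). The box mouth ahead spans columns 173–292. Checking the in-hand offset from those edges.

```bash
python3 - <<'E'
from h import *
p=imaging.capture("wrist");s=r.sense();t=np.array(s["tcp_pos"]);R=np.array(s["ee_rot"]);z=t[2]-.0268+.016
for uv in((189.5,163.5),(315,163.5)): print("tmpl corner tool",((onz(p,uv,z)-t)@R).round(4))
th=np.radians(2.85);J=np.array([[np.cos(th),-np.sin(th)],[np.sin(th),np.cos(th)]])
g=cv2.cvtColor(p["frame"],cv2.COLOR_BGR2GRAY).astype(float)
# outer jig corners at far side, z=.04
for uv in((172.5,94),(291,94)): 
    X=onz(p,uv,.04); print("jig corner",X.round(4),"jig frame",((X[:2]-[.5285,.0185])@J).round(4))
for x in (180,190,270,280,285): pass
print(g[163,182:196].astype(int),g[163,308:322].astype(int)); print(g[155:170,252].astype(int)); print(g[120,166:196].astype(int),g[120,272:298].astype(int)); print(g[86:110,210].astype(int))
E
```

```text
tmpl corner tool [ 0.0435 -0.039   0.0108]
tmpl corner tool [0.0435 0.0402 0.0108]
jig corner [0.6075 0.0719 0.04  ] jig frame [0.0816 0.0494]
jig corner [ 0.6126 -0.0286  0.04  ] jig frame [ 0.0816 -0.0512]
[147 141 124  94  76  75  84 104 133 162 184 193 195 196] [181 180 175 165 149 130 113 103  99  99  98  99  99  98]
[232 232 232 232 232 229 222 208 194 199 225 244 251 252 252]
[ 99  99  99  98  99  99 106 130 158 165 163 160 158 154 149 139 117  87
  70  68  70  72  87 128 191 230 239 240 239 237] [221 219 219 218 208 188 159 135 111 107 131 157 166 164 161 158 155 149
 143 129 111 101  99  99  99  99]
[102 101 100  97  96  96 107 132 157 166 168 169 171 172 171 167 153 133
 133 153 175 206 232 241]
```

{"fn": "apply_moves", "kwargs": {"moves": [[[0, -0.0186, 0], 0], [[0, 0, 0.02], 0], [[0, 0, 0.02], 0], [[0, 0, 0.009], 0], [[0, 0, 0], 0]]}}

```text
time_s: 16.05
tcp_pos: [0.5179, 0.0186, 0.0754]
ee_rot: [[0.999, 0.051, -0.005], [0.051, -0.999, -0.002], [-0.005, 0.001, -1.0]]
wrist_force: [0.1, -0.1, -1.3]
gripper_width: 0.18
gripper_force: 30.0
```

{"fn": "apply_moves", "kwargs": {"moves": [[[0, 0, 0], 0], [[0, 0, 0], 0], [[0, 0, 0], 0], [[0, 0, 0], 0]]}}

```text
time_s: 16.38
tcp_pos: [0.5203, 0.0191, 0.0785]
ee_rot: [[0.999, 0.051, 0.002], [0.051, -0.999, 0.001], [0.002, -0.001, -1.0]]
wrist_force: [0.1, -0.3, -0.8]
gripper_width: 0.185
gripper_force: 30.0
```

```bash
python3 - <<'E'
from h import *
p=imaging.capture("wrist");cv2.imwrite("pics/v.png",cv2.resize(p["frame"][60:310,120:400],(784,600*250*784//(280*600)if 0 else 600),interpolation=cv2.INTER_CUBIC)); np.save("v.npy",p["frame"])
E
```

```text
(no output)
```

View pics/v.png

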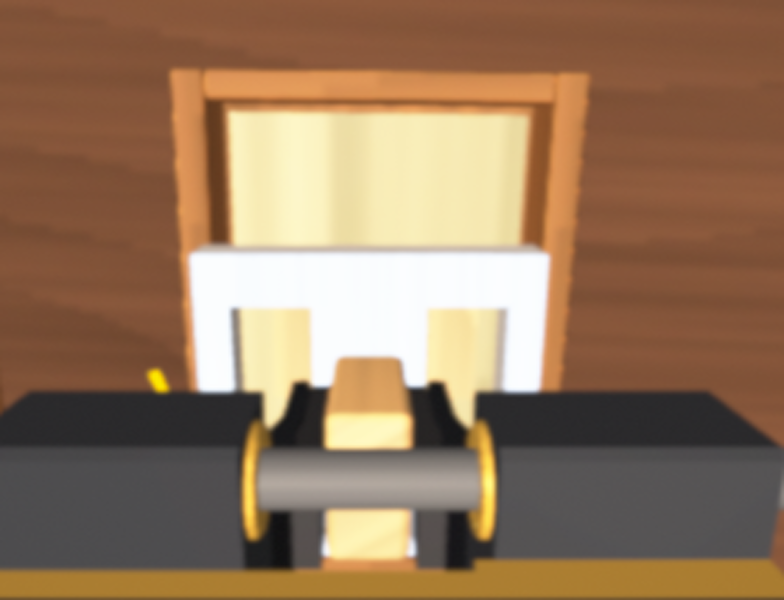

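The template is just above the box, front edge from (188,164) to (316,164). The box's inner top corners are at about (193,102) and (318,102), so it needs a small shift to the right (−y).

```bash
python3 - <<'E'
from h import *
p=imaging.capture("wrist");s=r.sense();t=np.array(s["tcp_pos"]);R=np.array(s["ee_rot"]);z=t[2]-.0268
print(t)
for nm,uv,h in(("T",(187.5,164.2),z+.016),("T",(316.1,164.2),z+.016),("Jout",(181.1,89.2),.04),("Jout",(330.4,90.),.04),("Jin",(193.2,101.7),.04),("Jin",(318.2,101.7),.04)):
    X=onz(p,uv,h);print(nm,X.round(4),((X-t)@R).round(4))
f=p["frame"].astype(int);g=f[...,0]  # blue separates white plate
print(g[170,180:196],g[170,308:324])
print(g[125,180:206],g[125,304:334])
E
```

```text
[0.51996242 0.01906944 0.07822684]
T [0.561  0.0616 0.0674] [ 0.0431 -0.0404  0.0109]
T [ 0.5652 -0.0195  0.0674] [0.0432 0.0408 0.0108]
Jout [0.6077 0.0718 0.04  ] [ 0.0903 -0.0481  0.0384]
Jout [ 0.6124 -0.0302  0.04  ] [0.0898 0.0539 0.0383]
Jin [0.6    0.0635 0.04  ] [ 0.0821 -0.0403  0.0384]
Jin [ 0.6044 -0.0227  0.04  ] [0.0821 0.0461 0.0383]
[ 55  55  55  57  66  82 112 177 240 253 254 254 254 254 254 254] [255 255 254 254 254 254 252 232 157  97  81  78  76  76  73  68]
[ 59  58  66  80  87  87  87  85  84  82  80  77  69  53  38  33  32  32
  34  42  66 106 151 182 193 193] [161 159 151 127  91  62  47  43  42  41  42  47  60  76  85  88  86  84
  83  81  79  76  71  63  57  56  57  57  57  58]
```

{"fn": "apply_moves", "kwargs": {"moves": [[[0, 0.0027, 0], 0], [[0, 0, 0.006], 0], [[0, 0, 0.006], 0], [[0, 0, 0.005], 0], [[0, 0, 0.0035], 0]]}}

```text
time_s: 16.9
tcp_pos: [0.5191, 0.016, 0.0563]
ee_rot: [[0.999, 0.051, -0.002], [0.051, -0.999, -0.001], [-0.002, 0.001, -1.0]]
wrist_force: [-7.5, 0.9, 23.8]
gripper_width: 0.177
gripper_force: 30.0
```

{"fn": "apply_moves", "kwargs": {"moves": [[[0, 0, 0], 0], [[0, 0, 0], 0], [[0, 0, 0], 0], [[0, 0, 0], 0]]}}

```text
time_s: 17.23
tcp_pos: [0.5197, 0.0163, 0.0568]
ee_rot: [[0.999, 0.051, -0.0], [0.051, -0.999, 0.0], [-0.0, -0.0, -1.0]]
wrist_force: [-0.3, -0.1, -1.7]
gripper_width: 0.183
gripper_force: 30.0
```

In the box at about 30 mm, after a brief touch on the pin tip. Sliding towards +x.

{"fn": "apply_moves", "kwargs": {"moves": [[[0.003, 0, 0], 0], [[0.004, 0, 0], 0], [[0.004, 0, 0], 0], [[0.002, 0, 0], 0], [[0, 0, 0], 0]]}}

```text
time_s: 17.65
tcp_pos: [0.5335, 0.0171, 0.057]
ee_rot: [[0.999, 0.051, 0.001], [0.051, -0.999, 0.0], [0.001, -0.0, -1.0]]
wrist_force: [-0.5, -0.0, -1.6]
gripper_width: 0.18
gripper_force: 30.0
```

{"fn": "apply_moves", "kwargs": {"moves": [[[0, 0, 0.0007], 0], [[0, 0, 0], 0], [[0, 0, 0], 0]]}}

```text
time_s: 17.9
tcp_pos: [0.5332, 0.0171, 0.0567]
ee_rot: [[0.999, 0.051, 0.001], [0.051, -0.999, 0.0], [0.001, -0.0, -1.0]]
wrist_force: [1.7, 0.1, -0.1]
gripper_width: 0.181
gripper_force: 30.0
```

{"fn": "apply_moves", "kwargs": {"moves": [[[0.001, 0, 0.0003], 0], [[0.001, 0, 0], 0], [[0.001, 0, 0], 0], [[0, 0, 0], 0]]}}

```text
time_s: 18.23
tcp_pos: [0.5339, 0.017, 0.0563]
ee_rot: [[0.999, 0.051, -0.004], [0.051, -0.999, -0.001], [-0.004, 0.0, -1.0]]
wrist_force: [-5.3, 1.2, 6.7]
gripper_width: 0.181
gripper_force: 30.0
```

{"fn": "apply_moves", "kwargs": {"moves": [[[0.001, 0, 0.0003], 0], [[0.001, 0, 0], 0], [[0, 0, 0], 0]]}}

```text
time_s: 18.48
tcp_pos: [0.5353, 0.0167, 0.0561]
ee_rot: [[0.999, 0.051, -0.005], [0.051, -0.999, -0.001], [-0.005, 0.001, -1.0]]
wrist_force: [-4.6, -0.3, 6.9]
gripper_width: 0.182
gripper_force: 30.0
```

{"fn": "apply_moves", "kwargs": {"moves": [[[0.001, 0, 0.0003], 0], [[0, 0, 0], 0]]}}

```text
time_s: 18.65
tcp_pos: [0.5358, 0.0166, 0.0556]
ee_rot: [[0.999, 0.051, -0.006], [0.051, -0.999, -0.002], [-0.007, 0.001, -1.0]]
wrist_force: [-6.2, 1.1, 8.2]
gripper_width: 0.181
gripper_force: 30.0
```

{"fn": "apply_moves", "kwargs": {"moves": [[[0.001, 0, 0], 0], [[0.001, 0, 0], 0], [[0, 0, 0], 0], [[0, 0, 0], 0]]}}

```text
time_s: 18.98
tcp_pos: [0.5407, 0.0174, 0.0551]
ee_rot: [[0.999, 0.051, -0.0], [0.051, -0.999, -0.0], [-0.0, -0.0, -1.0]]
wrist_force: [-0.1, -0.4, -1.6]
gripper_width: 0.181
gripper_force: 30.0
```

{"fn": "apply_moves", "kwargs": {"moves": [[[0.001, 0, 0], 0], [[0.001, 0, 0], 0], [[0, 0, 0], 0], [[0, 0, 0], 0]]}}

```text
time_s: 19.32
tcp_pos: [0.5428, 0.0175, 0.0553]
ee_rot: [[0.999, 0.051, -0.0], [0.051, -0.999, -0.0], [-0.0, 0.0, -1.0]]
wrist_force: [0.1, 0.1, -2.4]
gripper_width: 0.182
gripper_force: 30.0
```

The template has come free at 28.5 mm, so the hole is over the pin tip. Lowering gently and watching the side force.

{"fn": "apply_moves", "kwargs": {"moves": [[[0, 0, 0.001], 0], [[0, 0, 0.001], 0], [[0, 0, 0], 0], [[0, 0, 0], 0]]}}

```text
time_s: 19.65
tcp_pos: [0.5426, 0.0175, 0.0533]
ee_rot: [[0.999, 0.051, -0.0], [0.051, -0.999, -0.0], [-0.0, 0.0, -1.0]]
wrist_force: [0.8, 0.1, -1.2]
gripper_width: 0.184
gripper_force: 30.0
```

{"fn": "apply_moves", "kwargs": {"moves": [[[0, 0, 0.001], 0], [[0, 0, 0.001], 0], [[0, 0, 0], 0], [[0, 0, 0], 0]]}}

```text
time_s: 19.98
tcp_pos: [0.5425, 0.0175, 0.0513]
ee_rot: [[0.999, 0.051, -0.0], [0.051, -0.999, -0.0], [-0.0, 0.0, -1.0]]
wrist_force: [-0.5, -0.1, -1.4]
gripper_width: 0.182
gripper_force: 30.0
```

{"fn": "apply_moves", "kwargs": {"moves": [[[0, 0, 0.001], 0], [[0, 0, 0.001], 0], [[0, 0, 0], 0], [[0, 0, 0], 0]]}}

```text
time_s: 20.32
tcp_pos: [0.5425, 0.0175, 0.0493]
ee_rot: [[0.999, 0.051, -0.0], [0.051, -0.999, -0.0], [-0.0, 0.0, -1.0]]
wrist_force: [-1.2, 0.5, -2.4]
gripper_width: 0.18
gripper_force: 30.0
```

{"fn": "apply_moves", "kwargs": {"moves": [[[0, 0, 0.001], 0], [[0, 0, 0], 0], [[0, 0, 0], 0], [[0, 0, 0], 0]]}}

```text
time_s: 20.65
tcp_pos: [0.5426, 0.0175, 0.0488]
ee_rot: [[0.999, 0.051, 0.0], [0.051, -0.999, -0.0], [0.0, 0.0, -1.0]]
wrist_force: [-2.3, 1.0, 2.6]
gripper_width: 0.179
gripper_force: 30.0
```

On the bed at 22 mm. Pressing down.

{"fn": "apply_moves", "kwargs": {"moves": [[[0, 0, 0.001], 0], [[0, 0, 0.001], 0], [[0, 0, 0.001], 0], [[0, 0, 0.001], 0], [[0, 0, 0], 0]]}}

```text
time_s: 21.07
tcp_pos: [0.5426, 0.0175, 0.0451]
ee_rot: [[0.999, 0.052, 0.0], [0.052, -0.999, -0.0], [-0.0, 0.0, -1.0]]
wrist_force: [-3.8, 0.5, 7.4]
gripper_width: 0.184
gripper_force: 30.0
```

{"fn": "apply_moves", "kwargs": {"moves": [[[0, 0, 0.001], 0], [[0, 0, 0.0007], 0], [[0, 0, 0], 0], [[0, 0, 0], 0]]}}

```text
time_s: 21.4
tcp_pos: [0.5427, 0.0175, 0.0448]
ee_rot: [[0.999, 0.052, 0.0], [0.052, -0.999, -0.0], [0.0, 0.0, -1.0]]
wrist_force: [-6.4, 2.0, 15.4]
gripper_width: 0.18
gripper_force: 30.0
```

Force has risen past the spring's 10 N and TCP is 4.0 mm below bed contact, so the bed is on its stop. A brief hold and a final check before handing in.

{"fn": "apply_moves", "kwargs": {"moves": [[[0, 0, 0.0003], 0], [[0, 0, 0], 0], [[0, 0, 0], 0], [[0, 0, 0], 0], [[0, 0, 0], 0]]}}

```text
time_s: 21.82
tcp_pos: [0.5427, 0.0175, 0.0447]
ee_rot: [[0.999, 0.052, 0.0], [0.052, -0.999, -0.0], [0.0, 0.0, -1.0]]
wrist_force: [-6.4, 1.4, 17.0]
gripper_width: 0.181
gripper_force: 30.0
```

```bash
python3 - <<'E'
from h import *
look(dict(lid=0,mug=0,paintjar=0,block=0,template=.018),("scene",))
s=r.sense();print(s["wrist_force"],s["tcp_pos"],s["gripper_force"]);print(r.finish_job())
E
```

```text
t 21.82 tcp [0.5427 0.0175 0.0447] yaw 2.98
scene lid 0.82 [324. 243.] [0.5175 0.1896 0.    ] tool [-0.0162 -0.1732  0.0446]
  ext [295. 217.  55.  48.]
scene mug 0.56 [373. 279.] [0.5089 0.3757 0.    ] tool [-0.0152 -0.3595  0.0446]
  ext [367. 254.  28.  29.]
scene paintjar 0.22 [174. 226.] [ 0.8193 -0.1899  0.    ] tool [0.2655 0.2215 0.0449]
  ext [251. 267.  19.  20.]
scene block 0.78 [172. 224.] [ 0.8176 -0.1988  0.    ] tool [0.2633 0.2303 0.0449]
  ext [160. 208.  27.  29.]
scene template 0.58 [278. 211.] [0.5395 0.0093 0.018 ] tool [-0.0036  0.008   0.0267]
scene template 0.48 [265. 162.] [ 0.4166 -0.1776  0.018 ] tool [-0.1361  0.1882  0.0267]
  ext [263. 201.  30.  20.]
[-7.81265242  0.83693706 16.76279667] [0.54268368 0.01750865 0.04470966] 29.99581703916192
the job is handed in; nothing more can be done
None
```

The job is handed in at about 22 s, though no verdict came back: the lid lies flat on the bench about 170 mm from the jig, and the template is over the pin, gripped and pressed fully down with about 17 N.

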